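Clamp the tube rack on the bench shaker

TASK

The loaded tube rack stands loose on the shaker's platform. Hold the T-handle of the platform clamp and turn it clockwise until the rack is pushed against its stop and you clearly feel the screw stiffen, so that the rack is firmly clamped; do not wrench it tighter than that. Then let go of the handle, and leave the rack upright and the other things on the bench where they stand.

Things in the scene. Friction and masses are not known exactly. Their poses are not given: they have to be found in the camera images.
- shaker: Fixed white bench shaker, aluminium platform 320 mm (x) by 280 mm (y), its top 80 mm above the bench; origin on the bench under its centre, x from the clamp towards the rack, z up. Behind the rack (+x) a stop bar 32 mm high, 210 mm wide is bolted across the platform; it is set differently each time, by up to 9 mm, and its place is not reported.
- spindle_foot (a point): Where the clamp's spindle leaves the grey clamp head (55 x 85 mm, 116 mm high above the bench) at the platform's -x end: shaker x -85, y 0, z 116 mm. The spindle is 10 mm thick and leans away from the rack, 27 degrees from vertical; a collar 34 mm across covers its first 12 mm.
- handle_grip (a point): Centre of the T-handle's black cross bar (70 mm long, 14 wide, 14 deep), on the spindle's axis 58 mm out from the head. The point turns with the handle: its x lies along the bar, its z points outwards along the spindle, away from the head, 27 degrees from vertical. The handle does not move along its axis. The screw's own friction is 0.20 N m, 0.01 to 0.03 more while it pushes the rack.
- handle (a joint): Turn of the T-handle, rad, growing clockwise as seen looking down on the handle along the spindle; clockwise moves the jaw to the rack, 4 mm per rad. Takes 2 to 6.5 rad. Once the rack meets the stop the torque climbs, up to 0.05 N m per 0.25 rad: 0.10 to 0.20 N m above free turning is well clamped, 0.35 above is over-tightened. The screw holds when let go.
- jaw: Sliding aluminium jaw, 110 mm wide and 42 mm high, with a springy rubber buffer (100 mm wide, 12 N per mm) on its face; origin at the middle of the buffer's face at platform height, x towards the rack. Only the screw moves it.
- rack: Black plastic tube rack, 70 mm (x) by 170 mm (y) by 48 mm high, with glass tubes standing to 80 mm above its underside; origin at the centre of its underside, z up. It stands loose on the platform between jaw and stop. Weighs 0.3 to 0.65 kg.
- bottle: Bystander: reagent bottle 64 mm across, 150 mm high; origin under its centre.
- jar: Bystander: jar 70 mm across, 85 mm high; origin under its centre.
- tip_box: Bystander: pipette tip box, grey with a white lid, 120 x 85 x 55 mm; origin under its centre.
Things that resemble listed ones, but are neither listed nor needed, are in the scene too. Leave any pink or yellow look-alike of the rack alone.

How it is judged:
By the outcome, as a careful person would: the job done as asked, in the order asked, and still so for the second after the job is handed in, with the robot touching nothing.
It also fails if it takes over 72 s, if anything falls off the work surface, if the arm or the gripper's body presses on something with over 40 N, if the wrist force passes 120 N, or if a joint passes its speed limit or range.

ROBOT

A 6-joint arm with a two-finger parallel gripper is mounted at the origin on the work surface. World frame = base frame: x ahead of the robot, y to its left, z up, the work surface at z = 0. Lengths are in m, angles in rad, forces in N, time in s.
With the tool pointing down it reaches from about 0.35 to 0.775 m from the base axis. Payload 5.5 kg.
Tool frame: the origin (TCP) lies at the very end of the fingers, on their centre line; the grasp point (between the pads) lies 19 mm behind it (env.grip_point_offset is the distance from the TCP to the grasp point, in m); z points along the fingers, y is the line along which they close (so a half turn about z gives the same grasp; the last joint's range is limited). The gripper opens to 85 mm and grips with 20 to 120 N. Pads are 22 mm wide; open, the fingers measure 114 mm over their backs; the gripper's body (76 mm by 85 mm) begins 54 mm behind the grasp point. The pads swing forward as they close: fully open they stand 13 mm farther back than shut.
Start: joints at [1.164, 0.313, 0.046, 1.304, 0, 1.431], TCP at [0.152, 0.555, 0.199] pointing down, gripper open.
Joint ranges: [-2.76, 2.76], [-0.86, 1.69], [-1.03, 1.26], [-2.2, 2.34], [-1.47, 1.5], [-3.14, 3.14]. Speed limits (rad/s): [2.57, 2.57, 3.14, 3.14, 3.14, 3.14].

INTERFACE

Orientations are given as a unit quaternion [w, x, y, z].
In Python, from workcell import sensors, imaging, workorder, env gives the robot as it stands.
- The arm moves only by the shell command python3 -m handwheel 'ROWS' [FORCE]. ROWS is JSON, a list of rows, each a list of 5 numbers: the shift along the tool's x, y, z in mm, then the turn about the tool's z in rad, then the opening, from 0 (shut) to 1 (fully open). A call has 1 to 8 rows; each row is the pose to reach, as a shift and turn from the pose commanded when the call began, along the tool's axes at that moment; what a row does not reach only later rows make up. A row lasts 1/10 s, in which the tool goes at most 50 mm and 8.59 degrees, less where a joint would pass 70% of its speed; a pose out of reach is approached as far as the arm can. A call with a gripper value outside its range is refused whole. The fingers move at their own pace and stop on an object; FORCE is the grip in N (left out, the last holds). Time passes only in rows, so rows that repeat a pose let the fingers close. It gives the time, the measured TCP pose, the force, the opening and the grip force at its end, in the units of the state.
- sensors.get_state(): the state, without advancing time (a new reading comes with each control period).
- imaging.read_camera(name): name is "scene" or "top" or "wrist"; returns a dict with "color" (384x512x3 uint8, blue, green, red), "z_map" (384x512 float32, m along the optical axis (not along the pixel's ray), 0 where there is no reading), "fx", "fy", "cx", "cy" (pixels), "xyz" and "rotation" of the camera in the world. Camera axes: x right, y down, z forward; pixel columns grow to the right and rows downward; lengths in m; the calibration is good to about 2 mm. A picture is of the moment at which its call begins.
- workorder.hand_in(): hands the job in; it is judged then, once.
The state is a dict: "clock": time; "joint_pos": joint angles; "qvel": joint speeds; "tau": joint torques, N m; "tcp_pos": TCP position; "orientation": TCP orientation; "wrist_force": force on the tool from outside, world axes, zero at the start; "ft_torque": the same for the moment, N m; "finger_gap": finger opening in m; "grip_force": force on a finger pad.
Only numpy, scipy, OpenCV 4.12 (cv2) and the standard library are available. Lean on these libraries where they do the work, as an engineer would, in place of code of your own. Each camera call takes 0.05 s, during which the arm holds its last target. There are 200 camera calls.

## Working session

There is one attempt and no reset: what is moved stays moved. The work goes in short steps, Python scripts to look and compute and a shell command to move; the robot and the scene stay as the last step left them, time stands still between calls to the robot, and variables do not carry over. Pictures are saved under pics/ and viewed, at most 13 in all, crops included, and the job is handed in when it is done.

```bash
mkdir -p pics; python3 - <<'E'
from workcell import sensors, imaging, env
import cv2,numpy as np
s=sensors.get_state();print(s)
print([a for a in dir(env) if a[0]!='_'])
for n in("scene","top"):
    d=imaging.read_camera(n);cv2.imwrite(f"pics/{n}0.png",d["color"]);np.savez(f"pics/{n}0.npz",**d)
    print(n,d["xyz"],d["rotation"],d["fx"],d["cx"],d["cy"])
a=[cv2.imread(f"pics/{n}0.png") for n in("scene","top")]
E
```

```text
{'clock': 0.0, 'joint_pos': array([1.16442332e+00, 3.13991407e-01, 4.49205233e-02, 1.30363700e+00,
       4.17246910e-05, 1.43118997e+00]), 'qvel': array([-0.00104477,  0.00060635, -0.00127937,  0.00037061,  0.00184715,
       -0.00072442]), 'tau': array([-6.08949094e-06, -4.80629361e+01,  2.98533136e+01,  1.94350665e-02,
       -5.22761968e-05,  1.15698273e-05]), 'tcp_pos': array([0.15133206, 0.55409163, 0.19849019]), 'orientation': array([-2.77779017e-04,  1.32988127e-01,  9.91117170e-01, -9.14761379e-04]), 'wrist_force': array([ 0.57091217,  0.88541665, -0.03480659]), 'ft_torque': array([ 0.04127437,  0.00150013, -0.00497384]), 'grip_force': 0.0, 'finger_gap': 0.08526510518530774}
['MotionError', 'grip_point_offset']
scene [1.20772027 0.18189991 0.81370529] [-0.23356673  0.5369796   0.74996192 -0.30766315] 390.60746262747676 268.9517370680298 193.77838466874485
top [ 0.35724795 -0.03018357  1.28457939] [-0.06733089  0.70675113 -0.7019802   0.05650836] 418.1240074131209 261.44635708900705 192.99805145186468
```

View pics/scene0.png

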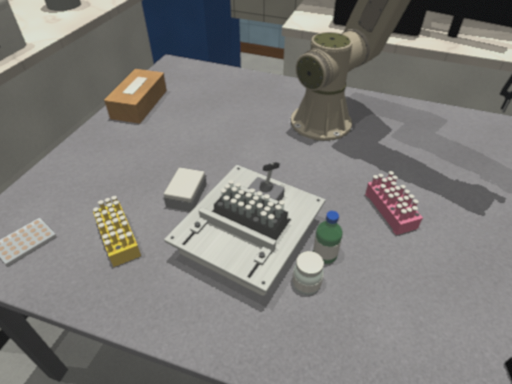

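View pics/top0.png

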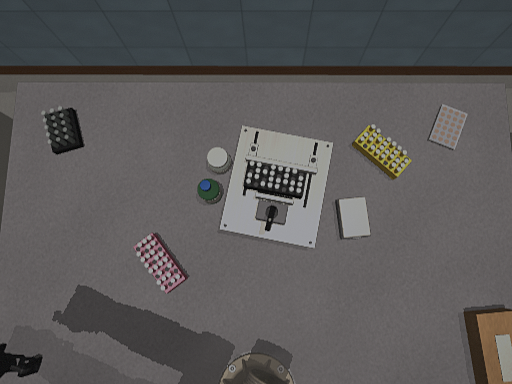

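The top view shows the shaker at about (277,187). The black rack on its platform, at (275,178), is the one meant, because it stands between jaw and stop. The other black rack at (62,130) and the pink and yellow ones stand on the bench, so they're look-alikes. The T-handle is at about (270,216), with its bar roughly along the image's vertical.

```bash
cat > h.py <<'E'
import numpy as np,cv2
from scipy.spatial.transform import Rotation as R
def rot(q): return R.from_quat([q[1],q[2],q[3],q[0]]).as_matrix()
def cloud(d):
    z=d["z_map"];v,u=np.mgrid[:z.shape[0],:z.shape[1]]
    p=np.stack([(u-d["cx"])/d["fx"]*z,(v-d["cy"])/d["fy"]*z,z],-1)
    return p@rot(d["rotation"]).T+d["xyz"]
def ray(d,u,v,h):
    r=rot(d["rotation"])@np.array([(u-d["cx"])/d["fx"],(v-d["cy"])/d["fy"],1])
    return d["xyz"]+r*(h-d["xyz"][2])/r[2]
E
python3 - <<'E'
from h import *
d=dict(np.load("pics/top0.npz"));P=cloud(d)
m=((abs(P[...,2]-.08)<.012)&(P[...,0]>.2)).astype(np.uint8)
n,l,st,c=cv2.connectedComponentsWithStats(m)
k=l[235,240] ; print(st[k])
pts=P[l==k][:,:2].astype(np.float32); 
(c0,sz,a)=cv2.minAreaRect(pts);print(c0,sz,a,np.median(P[l==k][:,2]))
box=cv2.boxPoints((c0,sz,a));print(box)
for uv in((243,127),(333,141),(316,247),(221,230)):print(ray(d,*uv,.08))
ds=dict(np.load("pics/scene0.npz"));Q=cloud(ds)
for D,Pp,x0,x1,y0,y1 in((d,P,255,290,198,235),(ds,Q,255,285,155,200)):
    sub=Pp[y0:y1,x0:x1];col=D["color"][y0:y1,x0:x1].max(-1)
    mm=(sub[...,2]>.145)&(col<80);q=sub[mm];print(len(q),q.mean(0),q.min(0),q.max(0))
    if len(q)>5:
        u,s,vt=np.linalg.svd(q-q.mean(0));print(vt[0],s)
a=cv2.resize(d["color"][115:255,210:345],None,fx=4,fy=4,interpolation=2);
cv2.imwrite("pics/crop1.png",a)
E
```

```text
[     0      0    512    384 187228]
(0.6948042511940002, 0.046735167503356934) (1.3490222692489624, 2.6676485538482666) 0.23916904628276825 -0.0005807627186137365
[[ 0.01473123  1.3777323 ]
 [ 0.02586669 -1.2898932 ]
 [ 1.3748772  -1.284262  ]
 [ 1.3637419   1.3833635 ]]
[0.77222998 0.04639336 0.08      ]
[ 0.72938863 -0.22309571  0.08      ]
[ 0.4148949  -0.16784772  0.08      ]
[0.4615796  0.10501884 0.08      ]
125 [ 0.48391618 -0.03493475  0.20136214] [ 0.35724795 -0.04879646  0.15628943] [ 0.51757023 -0.02243823  1.28457939]
[-0.11168489  0.0033197   0.99373813] [1.91382747 0.21525069 0.04503943]
81 [ 0.50416629 -0.03378048  0.18340643] [ 0.46209227 -0.04916747  0.15488568] [1.20772027 0.18189991 0.81370529]
[0.73272421 0.20924037 0.64755981] [0.98715357 0.09857029 0.033876  ]
```

View pics/crop1.png

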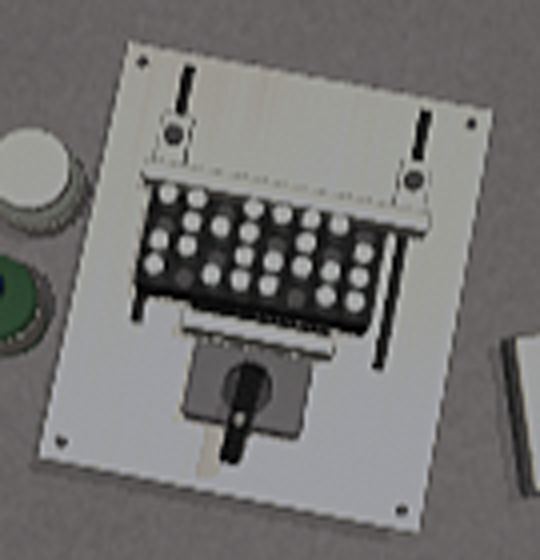

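The crop confirms it: the black rack sits between the jaw and the stop bar, and the handle bar is centred near crop (240,410), leaning towards -x. Next I compute the frame, the bar direction and the tool-axis shifts.

```bash
cat >> h.py <<'E'
C=np.array([.5945,-.0599,0]);yaw=np.deg2rad(-9.9)
S=R.from_euler('z',yaw).as_matrix()
FOOT=C+S@[-.085,0,.116];AX=S@[-np.sin(np.deg2rad(27)),0,np.cos(np.deg2rad(27))]
GRIP=FOOT+.058*AX
def to_tool(s,target): return rot(s["orientation"]).T@(np.array(target)-s["tcp_pos"])*1000
E
python3 - <<'E'
from h import *
from workcell import sensors
s=sensors.get_state()
print("grip",GRIP,"ax",AX)
for n in("top","scene"):
    d=dict(np.load(f"pics/{n}0.npz"));P=cloud(d)
    m=(np.linalg.norm(P-GRIP,axis=-1)<.05)&(P[...,2]>.14)&(d["color"].max(-1)<90)&(d["z_map"]>.1)
    q=P[m];c=q.mean(0);u,sv,vt=np.linalg.svd(q-c);print(n,len(q),c,vt[0],sv,"range",np.ptp((q-c)@vt[0]))
    b=vt[0];print("bar yaw",np.degrees(np.arctan2(b[1],b[0])), "b.ax",b@AX)
    # jaw/rack/stop profile along shaker x (depth)
    if n=="top":
        L=(P-C)@S
        for y in(-.04,-.02,0.03):
            k=(abs(L[...,1]-y)<.004)&(abs(L[...,0])<.14);o=np.argsort(L[k][:,0])
            print((L[k][o][:,[0,2]]*1000).round().astype(int).tolist()[::1][-75:])
print(rot(s["orientation"]));print(to_tool(s,GRIP+[0,0,.11]))
E
```

```text
grip [ 0.48482635 -0.04075888  0.16767838] ax [-0.44723028  0.07805418  0.89100652]
top 122 [ 0.48703097 -0.03505158  0.17472565] [-0.86722756  0.22064249 -0.44635552] [0.22905491 0.04536894 0.02338364] range 0.06938872788341319
bar yaw 165.72550296943436 b.ax 0.00736681056885268
[[34, 161], [36, 162], [38, 158], [40, 159], [51, 114], [54, 114], [55, 112], [57, 113], [57, 114], [57, 115], [60, 111], [61, 113], [62, 109], [64, 110], [64, 112], [65, 109], [73, 84], [75, 83], [75, 80], [77, 81], [78, 79], [78, 81], [80, 85], [80, 80], [81, 82], [84, 81], [85, 77], [87, 83], [87, 81], [88, 78], [89, 82], [90, 82], [90, 82], [93, 82], [94, 77], [94, 79], [96, 81], [97, 85], [98, 76], [98, 77], [99, 83], [99, 81], [104, 78], [104, 76], [106, 79], [106, 82], [106, 79], [108, 83], [109, 80], [109, 82], [112, 79], [113, 78], [113, 78], [115, 80], [115, 81], [116, 78], [117, 85], [118, 82], [122, 79], [123, 76], [123, 84], [125, 81], [126, 78], [127, 82], [129, 78], [129, 77], [131, 81], [131, 77], [132, 77], [134, 79], [135, 78], [136, 75], [137, 80], [138, 80], [140, 81]]
[[36, 161], [38, 16
[... 1289 characters left out ...]
80], [109, 80], [110, 76], [111, 82], [113, 80], [113, 85], [114, 76], [115, 81], [116, 80], [117, 83], [118, 78], [119, 80], [122, 81], [122, 77], [126, 75], [126, 75], [127, 85], [127, 84], [128, 79], [130, 82], [131, 79], [132, 79], [134, 80], [135, 77], [135, 80], [136, 85], [136, 82], [139, 76]]
scene 90 [ 0.4948501  -0.03657955  0.17488552] [ 0.84679536 -0.28005444  0.45222464] [0.19186996 0.04556106 0.02232331] range 0.06542842360818678
bar yaw -18.300222696152925 b.ax 0.0023631597701006496
[[-9.64621360e-01  2.63638450e-01 -6.31634041e-04]
 [ 2.63639111e-01  9.64620287e-01 -1.45619653e-03]
 [ 2.25377614e-04 -1.57120171e-03 -9.99998740e-01]]
[-478.45365538 -486.14712037  -78.41989974]
```

```bash
python3 -m handwheel '[[0,0,-40,0,1],[-30,-30,-70,0,1],[-60,-60,-78,0,1],[-95,-95,-78,0,1],[-130,-130,-78,0,1],[-165,-165,-78,0,1],[-200,-200,-78,0,1],[-235,-235,-78,0,1]]' 40
python3 -m handwheel '[[-35,-35,0,0,0.6],[-70,-70,0,0,0.6],[-105,-105,0,0,0.6],[-140,-140,0,0,0.6],[-175,-175,0,0,0.6],[-210,-210,0,0,0.6],[-243,-250,0,0,0.6],[-243,-250,0,0,0.6]]'
python3 -m handwheel '[[0,0,0,0,0.6],[0,0,0,0,0.6]]'
python3 - <<'E'
from h import *
from workcell import sensors,imaging
s=sensors.get_state();print(s["joint_pos"],s["tcp_pos"],s["finger_gap"],s["wrist_force"],s["ft_torque"])
d=imaging.read_camera("wrist");cv2.imwrite("pics/w1.png",d["color"]);np.savez("pics/w1.npz",**d)
P=cloud(d);print(d["xyz"])
m=(np.linalg.norm(P-GRIP,axis=-1)<.05)&(P[...,2]>.14)&(d["color"].max(-1)<90)&(d["z_map"]>.02)
q=P[m];c=q.mean(0);u,sv,vt=np.linalg.svd(q-c);print(len(q),c,vt[0],"range",np.ptp((q-c)@vt[0]),vt[0]@AX,np.argwhere(m).mean(0))
E
```

```text
clock: 0.9
tcp_pos: [0.3166, 0.2642, 0.2772]
orientation: [0.0, 0.133, 0.991, 0.0]
wrist_force: [0.9, 0.5, -0.2]
finger_gap: 0.0854
grip_force: 0.0
clock: 1.7
tcp_pos: [0.4867, -0.0441, 0.276]
orientation: [-0.0, 0.136, 0.991, -0.001]
wrist_force: [-1.4, 1.2, -0.2]
finger_gap: 0.051
grip_force: 0.0
clock: 1.9
tcp_pos: [0.4841, -0.0383, 0.2771]
orientation: [-0.001, 0.133, 0.991, 0.0]
wrist_force: [-0.0, -0.1, -0.4]
finger_gap: 0.051
grip_force: 0.0
[-2.44871616e-01  1.28181235e-01 -1.22658137e-03  1.44268572e+00
  4.79533601e-04  2.15165062e-02] [ 0.48406444 -0.038337    0.27713706] 0.05099365577164266 [-0.03728203 -0.14740679 -0.4280435 ] [-0.03594272  0.02388511 -0.00083641]
[ 0.41676944 -0.02008685  0.45235682]
1177 [ 0.48384853 -0.0361947   0.17471768] [ 0.86265873 -0.23363937  0.44858952] range 0.06926045204545972 -0.004347446838790754 [186.69328802 254.51656754]
```

View pics/w1.png

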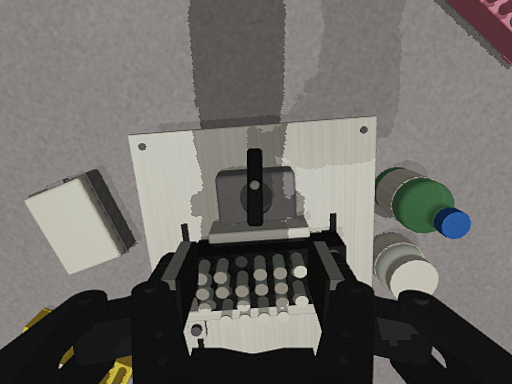

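The wrist view shows the bar vertical at about (254,187) between the fingers, already aligned. I'll wind the wrist back about half a turn first so the clockwise stroke is long, then lower and grip. The tool stays vertical, so I'll hold the bar high on the fingers.

```bash
python3 -m handwheel '[[-2,2,0,-0.15,0.6],[-2,2,0,-0.3,0.6],[-2,2,0,-0.45,0.6],[-2,2,0,-0.6,0.6],[-2,2,0,-0.75,0.6],[-2,2,0,-0.9,0.6],[-2,2,0,-1.05,0.6],[-2,2,0,-1.2,0.6]]' 40
python3 -m handwheel '[[0,0,0,-0.15,0.6],[0,0,0,-0.3,0.6],[0,0,0,-0.45,0.6],[0,0,0,-0.6,0.6],[0,0,0,-0.75,0.6],[0,0,0,-0.9,0.6],[0,0,0,-1.05,0.6],[0,0,0,-1.2,0.6]]'
python3 -m handwheel '[[0,0,0,-0.15,0.6],[0,0,0,-0.3,0.6],[0,0,0,-0.45,0.6],[0,0,0,-0.6,0.6],[0,0,0,-0.65,0.6],[0,0,30,-0.65,0.6],[0,0,60,-0.65,0.6],[0,0,60,-0.65,0.6]]'
python3 - <<'E'
from h import *
from workcell import sensors
s=sensors.get_state();print(s["joint_pos"],s["tcp_pos"],s["ft_torque"],s["wrist_force"],to_tool(s,[.4865,-.037,.160]))
E
```

```text
clock: 2.75
tcp_pos: [0.4867, -0.0359, 0.2779]
orientation: [0.0, -0.454, 0.891, -0.0]
wrist_force: [0.1, 0.2, -0.7]
finger_gap: 0.0511
grip_force: 0.0
clock: 3.55
tcp_pos: [0.4867, -0.0359, 0.2778]
orientation: [-0.0, 0.878, -0.479, 0.0]
wrist_force: [0.7, -1.0, -0.4]
finger_gap: 0.0511
grip_force: 0.0
clock: 4.35
tcp_pos: [0.4841, -0.0354, 0.2142]
orientation: [-0.0, 0.984, -0.177, -0.003]
wrist_force: [-0.9, -0.1, -0.3]
finger_gap: 0.0511
grip_force: 0.0
[-2.38733374e-01  1.41241304e-01 -1.38740878e-01  1.29750361e+00
  2.27687206e-04 -3.02471592e+00] [ 0.48410578 -0.03540608  0.2142217 ] [0.07307823 0.03801982 0.03053009] [-0.92644651 -0.1283128  -0.28715949] [ 3.16098142  0.63058639 54.20217603]
```

```bash
python3 -m handwheel '[[0,0,25,0,0.6],[0,0,45,0,0.6],[0,0,57,0,0.6],[0,0,57,0,0.6],[0,0,57,0,0],[0,0,57,0,0],[0,0,57,0,0],[0,0,57,0,0]]' 40
python3 - <<'E'
from h import *
from workcell import sensors,imaging
s=sensors.get_state();print(s["joint_pos"],s["tcp_pos"],s["ft_torque"],s["wrist_force"],s["finger_gap"])
d=imaging.read_camera("wrist");cv2.imwrite("pics/w2.png",d["color"])
E
```

```text
clock: 5.15
tcp_pos: [0.4877, -0.0379, 0.1611]
orientation: [-0.0, 0.984, -0.178, 0.001]
wrist_force: [-0.5, -0.4, -0.3]
finger_gap: 0.0001
grip_force: 0.0
[-2.41899185e-01  1.62793139e-01 -2.44552230e-01  1.16226412e+00
  9.05176624e-05 -3.02502676e+00] [ 0.48773636 -0.03790944  0.16106255] [-0.05223115 -0.00224204  0.02657058] [-0.45059079 -0.40298652 -0.32540379] 5.748161454539113e-05
```

View pics/w2.png

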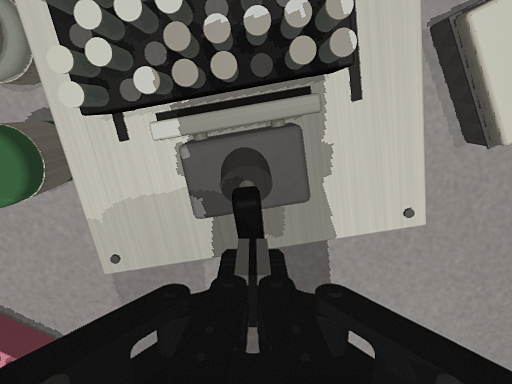

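The wrist picture shows the fingers shut at (252,245) with nothing between them, so the grip missed. I'll check the geometry in this view.

```bash
python3 - <<'E'
from h import *
from workcell import sensors,imaging
s=sensors.get_state()
d=imaging.read_camera("wrist");np.savez("pics/w2.npz",**d);P=cloud(d);print(d["xyz"])
def pj(p):
    c=rot(d["rotation"]).T@(np.array(p)-d["xyz"]);return (c[:2]/c[2]*d["fx"]+[d["cx"],d["cy"]]).round(),c[2].round(3)
G=np.array([.487,-.0367,.1685]);b=np.array([.863,-.234,.449])
for n,p in(("grip",G),("hi",G+.035*b),("lo",G-.035*b),("tcp",s["tcp_pos"]),("foot",FOOT)):print(n,pj(p))
for v in range(160,300,8):print(v,P[v,250].round(3),d["color"][v,250])
t=imaging.read_camera("top");np.savez("pics/t2.npz",**t)
sc=imaging.read_camera("scene");np.savez("pics/s2.npz",**sc)
a=np.hstack([cv2.resize(i,(400,400),interpolation=2) for i in (t["color"][180:260,230:310],sc["color"][130:210,230:310])]);cv2.imwrite("pics/c2.png",a)
E
```

```text
[ 0.5532358  -0.06253247  0.33607576]
grip (array([250., 237.]), np.float64(0.181))
hi (array([244., 190.]), np.float64(0.157))
lo (array([255., 274.]), np.float64(0.204))
tcp (array([252., 231.]), np.float64(0.188))
foot (array([250., 173.]), np.float64(0.224))
160 [ 0.522 -0.049  0.131] [40 41 42]
168 [ 0.517 -0.048  0.133] [46 49 50]
176 [ 0.512 -0.046  0.13 ] [46 47 49]
184 [ 0.508 -0.044  0.133] [77 83 85]
192 [ 0.515 -0.047  0.183] [12 13 14]
200 [ 0.513 -0.046  0.189] [22 23 24]
208 [ 0.509 -0.045  0.189] [17 16 15]
216 [ 0.504 -0.043  0.186] [11 10 14]
224 [ 0.5   -0.041  0.183] [ 8  8 10]
232 [ 0.495 -0.04   0.182] [12 12 11]
240 [ 0.498 -0.041  0.2  ] [4 6 7]
248 [ 0.498 -0.041  0.208] [ 9 12 11]
256 [ 0.498 -0.041  0.216] [17 17 16]
264 [ 0.498 -0.041  0.223] [7 8 7]
272 [ 0.498 -0.041  0.229] [13 14 14]
280 [ 0.496 -0.04   0.231] [25 25 25]
288 [ 0.493 -0.039  0.231] [19 20 20]
296 [ 0.49  -0.038  0.231] [23 23 24]
```

View pics/c2.png

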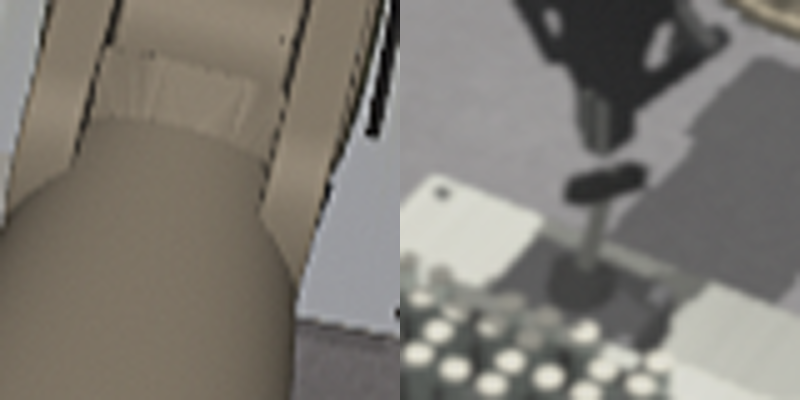

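The fingers are shut and clearly above the bar: in the scene crop the tips are at (602,153) and the bar at (605,183). I'll measure the actual tip height.

```bash
python3 - <<'E'
from h import *
d=dict(np.load("pics/s2.npz"));P=cloud(d)
for v in range(150,182):print(v,[(*P[v,u].round(3),) for u in(268,270,272)],d["color"][v,270].tolist())
print(cv2.norm(rot(d["rotation"])[:,2]))
from workcell import sensors
s=sensors.get_state();c=rot(d["rotation"]).T@(s["tcp_pos"]-d["xyz"]);print("tcp px",c[:2]/c[2]*d["fx"]+[d["cx"],d["cy"]])
E
```

```text
150 [(np.float64(0.499), np.float64(-0.043), np.float64(0.229)), (np.float64(0.499), np.float64(-0.038), np.float64(0.231)), (np.float64(0.498), np.float64(-0.033), np.float64(0.231))] [71, 72, 72]
151 [(np.float64(0.499), np.float64(-0.043), np.float64(0.226)), (np.float64(0.496), np.float64(-0.039), np.float64(0.226)), (np.float64(0.5), np.float64(-0.032), np.float64(0.23))] [79, 81, 80]
152 [(np.float64(0.499), np.float64(-0.043), np.float64(0.223)), (np.float64(0.5), np.float64(-0.038), np.float64(0.225)), (np.float64(0.498), np.float64(-0.033), np.float64(0.226))] [80, 82, 81]
153 [(np.float64(0.5), np.float64(-0.042), np.float64(0.221)), (np.float64(0.499), np.float64(-0.038), np.float64(0.222)), (np.float64(0.498), np.float64(-0.033), np.float64(0.222))] [80, 82, 81]
154 [(np.float64(0.499), np.float64(-0.043), np.float64(0.217)), (np.float64(0.499), np.float64(-0.038), np.float64(0.218)), (np.float64(0.495), np.float64(-0.034), np.float64(0.217))] [79, 82, 82]
155 [(np.float64(0.498), np.float64(-0.043), np.float64(0.213)), (np.float64(0.498), np.float64(-0.038), np.float64(0
[... 4582 characters left out ...]
t64(-0.075), np.float64(0.001))] [108, 113, 113]
179 [(np.float64(0.505), np.float64(-0.039), np.float64(0.142)), (np.float64(0.439), np.float64(-0.054), np.float64(0.08)), (np.float64(0.44), np.float64(-0.048), np.float64(0.082))] [118, 124, 123]
180 [(np.float64(0.507), np.float64(-0.039), np.float64(0.14)), (np.float64(0.443), np.float64(-0.053), np.float64(0.08)), (np.float64(0.442), np.float64(-0.047), np.float64(0.081))] [119, 125, 124]
181 [(np.float64(0.503), np.float64(-0.04), np.float64(0.133)), (np.float64(0.448), np.float64(-0.051), np.float64(0.081)), (np.float64(0.446), np.float64(-0.046), np.float64(0.081))] [104, 109, 108]
1.0000000000000002
tcp px [270.82000682 169.11595962]
```

```bash
python3 -m handwheel '[[0,0,0,0,0.45],[0,0,0,0,0.45],[0,0,0,0,0.45],[0,0,0,0,0.45]]' 40
python3 - <<'E'
from h import *
from workcell import sensors,imaging,env
print(env.grip_point_offset)
s=sensors.get_state();print(s["tcp_pos"],s["finger_gap"],s["wrist_force"])
d=imaging.read_camera("scene");P=cloud(d)
m=(abs(P[...,0]-.49)<.025)&(abs(P[...,1]+.038)<.05)&(P[...,2]>.15)&(P[...,2]<.25)
for y in np.arange(-.075,.0,.005):
    q=P[m&(abs(P[...,1]-y)<.0025)]
    print(y.round(3),np.sort((q[:,2]*1000).round().astype(int)).tolist())
cv2.imwrite("pics/c3.png",cv2.resize(d["color"][130:210,230:310],(480,480),interpolation=2))
E
```

```text
clock: 5.75
tcp_pos: [0.4873, -0.0378, 0.1604]
orientation: [-0.0, 0.984, -0.178, -0.0]
wrist_force: [-1.4, 0.4, -1.3]
finger_gap: 0.0389
grip_force: 0.0
0.0187
[ 0.48728742 -0.0377605   0.1603531 ] 0.038912483009116094 [-1.4248805   0.43278165 -1.30202946]
-0.075 [240, 242, 245]
-0.07 [203, 207, 207, 211, 214, 214, 221, 223, 226, 227, 236, 237, 239, 242, 242, 242, 244, 245, 247, 248]
-0.065 [200, 201, 202, 203, 204, 207, 208, 210, 214, 214, 215, 218, 218, 221, 223, 224, 224, 227, 228, 229, 229, 232, 232, 233, 233, 234, 235, 239, 240, 241, 242, 244, 244, 246, 249, 250]
-0.06 [195, 195, 197, 197, 199, 201, 201, 202, 203, 205, 207, 207, 208, 210, 210, 210, 213, 213, 214, 215, 217, 217, 219, 219, 220, 220, 221, 222, 224, 224, 225, 226, 227, 228, 229, 229, 230, 230, 230, 232, 232, 233, 235, 236, 236, 237, 238, 239, 239, 240, 241, 241, 242, 242, 243, 244, 244, 244, 245, 246, 246, 248, 248]
-0.055 [196, 198, 201, 202, 204, 206, 206, 208, 209, 210, 211, 211, 213, 214, 214, 216, 217, 218, 220, 220, 223, 224, 225, 228, 229, 230, 231, 231, 234, 241, 244, 244, 245, 249, 249]
-0.05 [185, 187, 18
[... 565 characters left out ...]
 221, 221, 223, 226, 227, 228, 231, 231, 231, 238, 241, 245, 245, 246, 247, 248, 249]
-0.02 [195, 198, 200, 202, 203, 203, 203, 205, 209, 210, 211, 211, 214, 214, 214, 216, 217, 217, 221, 221, 223, 225, 225, 225, 229, 232, 236, 240, 242, 244, 245, 248, 250]
-0.015 [204, 204, 205, 207, 210, 210, 213, 213, 215, 215, 220, 222, 224, 225, 226, 227, 230, 232, 235, 235, 239, 239, 240, 240, 242, 244, 245, 245, 245, 245, 245, 246, 246, 247, 247, 247, 247, 248, 248, 249, 250]
-0.01 [206, 206, 207, 207, 208, 210, 213, 214, 215, 215, 218, 219, 220, 220, 221, 222, 222, 222, 224, 224, 225, 229, 230, 234, 239, 241, 243, 245, 246, 246, 248, 248, 248, 248, 248, 248, 248, 248, 249]
-0.005 [242, 245, 246, 247]
```

View pics/c3.png

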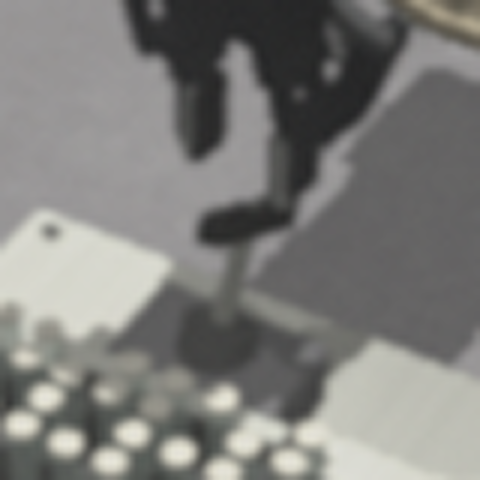

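The scene crop shows the open fingers straddling the bar, with tips at (200,155) and (280,190), but about 35 mm higher than the TCP reading says. I trust the pictures, so I'll go further down and watch the force.

```bash
python3 -m handwheel '[[0,0,10,0,0.45],[0,0,20,0,0.45],[0,0,25,0,0.45],[0,0,30,0,0.45],[0,0,36,0,0.45],[0,0,36,0,0.45]]' 40
python3 -m handwheel '[[0,0,0,0,0],[0,0,0,0,0],[0,0,0,0,0],[0,0,0,0,0]]' 40
python3 - <<'E'
from h import *
from workcell import sensors,imaging
s=sensors.get_state();print(s["joint_pos"],s["tcp_pos"],s["ft_torque"],s["wrist_force"],s["finger_gap"],s["grip_force"])
d=imaging.read_camera("scene");cv2.imwrite("pics/c4.png",cv2.resize(d["color"][130:210,230:310],(480,480),interpolation=2))
E
```

```text
clock: 6.4
tcp_pos: [0.4867, -0.0376, 0.1234]
orientation: [-0.0, 0.984, -0.178, -0.001]
wrist_force: [-0.8, -0.3, -1.0]
finger_gap: 0.0383
grip_force: 0.0
clock: 6.8
tcp_pos: [0.4877, -0.0373, 0.1247]
orientation: [-0.001, 0.984, -0.178, 0.0]
wrist_force: [1.5, 3.1, 0.4]
finger_gap: 0.0139
grip_force: 38.2
[-2.41427051e-01  1.84875419e-01 -3.09928144e-01  1.07515732e+00
  1.16600160e-03 -3.02517850e+00] [ 0.48772131 -0.03730322  0.12474149] [ 0.7444199  -0.21836826  0.19523342] [1.46937988 3.13075309 0.35645654] 0.013938958313162234 38.20977461524308
```

View pics/c4.png

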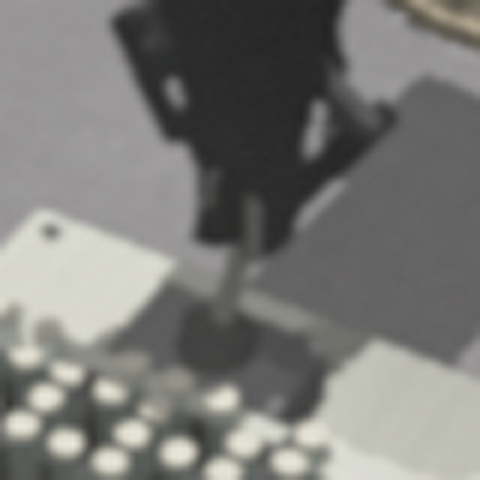

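Gripped: the opening is 13.9 mm, and the crop shows the fingers on the bar at (250,225). Now turn clockwise.

```bash
cat > m.py <<'E'
from h import *
from workcell import sensors
s=sensors.get_state();M=s["ft_torque"];F=s["wrist_force"]
r=np.array([0,0,-.2]);Mg=M-np.cross(r,F)
print("j6 %.3f F %s M %s Mg %s T=%.3f gap %.1f"%(s["joint_pos"][5],F.round(1),M.round(2),Mg.round(2),Mg@AX,s["finger_gap"]*1000))
E
python3 -m handwheel '[[0,0,0,0.05,0],[0,0,0,0.1,0],[0,0,0,0.15,0],[0,0,0,0.2,0],[0,0,0,0.25,0],[0,0,0,0.3,0]]' 40; python3 m.py
python3 -m handwheel '[[0,0,0,0.05,0],[0,0,0,0.1,0],[0,0,0,0.15,0],[0,0,0,0.2,0],[0,0,0,0.25,0],[0,0,0,0.3,0]]' 40|grep wrist; python3 m.py
```

```text
clock: 7.45
tcp_pos: [0.4877, -0.038, 0.1245]
orientation: [-0.0, 0.946, -0.324, 0.0]
wrist_force: [0.4, -0.3, -0.8]
finger_gap: 0.0131
grip_force: 62.1
j6 -2.724 F [ 0.4 -0.3 -0.8] M [ 0.53 -0.43  0.56] Mg [ 0.58 -0.35  0.56] T=0.210 gap 13.1
wrist_force: [-2.0, -2.5, 1.9]
j6 -2.424 F [-2.  -2.5  1.9] M [0.51 0.05 0.79] Mg [ 1.02 -0.36  0.79] T=0.215 gap 13.5
```

The computed spindle torque of 0.21 N m matches the free friction. Continuing.

```bash
for i in 1 2; do :; done
python3 -m handwheel '[[0,0,0,0.1,0],[0,0,0,0.2,0],[0,0,0,0.3,0],[0,0,0,0.4,0]]' 40|grep -E 'wrist|grip'; python3 m.py
python3 -m handwheel '[[0,0,0,0.1,0],[0,0,0,0.2,0],[0,0,0,0.3,0],[0,0,0,0.4,0]]' 40|grep -E 'wrist|grip'; python3 m.py
python3 -m handwheel '[[0,0,0,0.1,0],[0,0,0,0.2,0],[0,0,0,0.3,0]]' 40|grep -E 'wrist|grip'; python3 m.py
```

```text
wrist_force: [-5.3, -3.4, 4.7]
grip_force: 106.1
j6 -2.022 F [-5.3 -3.4  4.7] M [0.42 0.41 0.81] Mg [ 1.1  -0.65  0.81] T=0.181 gap 13.7
wrist_force: [-9.5, -6.8, 6.7]
grip_force: 111.4
j6 -1.622 F [-9.5 -6.8  6.7] M [-0.62  0.93  0.64] Mg [ 0.73 -0.97  0.64] T=0.167 gap 13.8
wrist_force: [-12.0, -3.9, 9.9]
grip_force: 106.7
j6 -1.322 F [-12.   -3.9   9.9] M [-0.22  1.21  0.62] Mg [ 0.55 -1.18  0.62] T=0.215 gap 13.9
```

```bash
python3 -m handwheel '[[0,0,0,0.1,0],[0,0,0,0.2,0],[0,0,0,0.3,0]]' 40|grep -E 'grip'; python3 m.py
python3 -m handwheel '[[0,0,0,0.1,0],[0,0,0,0.2,0]]' 40|grep -E 'grip'; python3 m.py
python3 -m handwheel '[[0,0,0,0.1,0],[0,0,0,0.2,0]]' 40|grep -E 'grip'; python3 m.py
python3 - <<'E'
from h import *
from workcell import imaging
d=imaging.read_camera("top");np.savez("pics/t5.npz",**d)
s=imaging.read_camera("scene");w=imaging.read_camera("wrist")
cv2.imwrite("pics/w5.png",np.hstack([cv2.resize(s["color"][150:290,160:340],(540,420),interpolation=2),cv2.resize(d["color"][120:255,220:300],(250,420))]))
for c in(s,w):
    P=(cloud(c)-C)@S
    m=(P[...,2]>.104)&(P[...,2]<.132)&(abs(P[...,1])<.1)&(P[...,0]>-.06)&(P[...,0]<.09)
    print(m.sum())
E
```

```text
grip_force: 97.4
j6 -1.022 F [-10.9   3.3  12.2] M [0.76 1.02 0.41] Mg [ 0.09 -1.16  0.41] T=0.238 gap 13.6
grip_force: 84.7
j6 -0.821 F [-10.8   3.8   9.6] M [0.58 1.15 0.28] Mg [-0.19 -1.01  0.28] T=0.252 gap 14.0
grip_force: 69.3
j6 -0.621 F [-10.4   3.9   6.9] M [0.08 1.34 0.12] Mg [-0.71 -0.75  0.12] T=0.369 gap 13.7
1703
3957
```

View pics/w5.png

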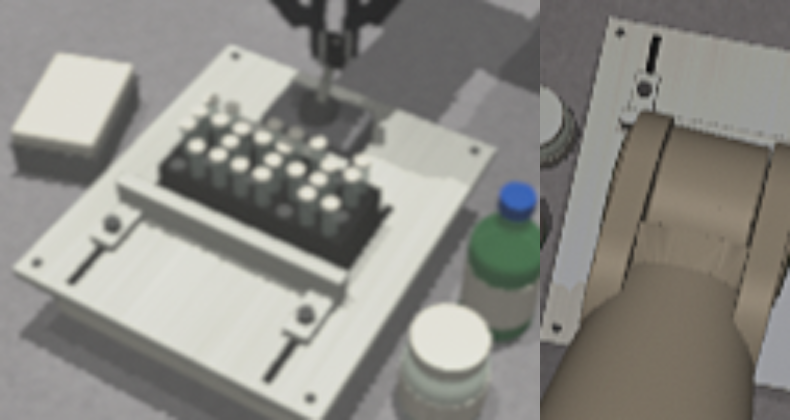

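The rack is upright in the scene view, and its front edge is close to the stop bar, around (270,230). I'll measure the rack's movement by phase correlation against the first scene picture.

```bash
cat > mv.py <<'E'
from h import *
from workcell import imaging
d0=dict(np.load("pics/scene0.npz"));d=imaging.read_camera("scene")
def pj(p,d):
    c=rot(d["rotation"]).T@(np.array(p)-d["xyz"]);return (c[:2]/c[2]*d["fx"]+[d["cx"],d["cy"]])
dx=(pj(C+S@[.015,0,.15],d0)-pj(C+S@[.005,0,.15],d0))/10  # px per mm
for nm,(y0,y1,x0,x1) in (("rack",(186,234,212,290)),("bench",(225,285,180,280))):
    a,b=[cv2.cvtColor(i["color"],6)[y0:y1,x0:x1].astype(np.float32) for i in(d0,d)]
    (sx,sy),r=cv2.phaseCorrelate(a,b,cv2.createHanningWindow(a.shape[::-1],cv2.CV_32F))
    v=np.array([sx,sy]);print(nm,"shift px",v.round(2),"mm along x %.2f"%(v@dx/(dx@dx)),"r %.2f"%r)
E
python3 mv.py
python3 -m handwheel '[[0,0,0,0.05,0],[0,0,0,0.1,0],[0,0,0,0.15,0],[0,0,0,0.2,0]]' 40|grep -E 'grip'; python3 m.py; python3 mv.py;python3 m.py
```

```text
rack shift px [-1.33  1.09] mm along x 4.98 r 0.93
bench shift px [-0.03  0.04] mm along x 0.14 r 0.90
grip_force: 53.4
j6 -0.423 F [-8.9  4.7  7.8] M [0.56 1.36 0.09] Mg [-0.38 -0.42  0.09] T=0.216 gap 13.3
rack shift px [-1.57  1.04] mm along x 5.31 r 0.97
bench shift px [0.08 0.01] mm along x -0.14 r 0.89
j6 -0.421 F [-8.9  4.3  7.9] M [0.54 1.41 0.07] Mg [-0.31 -0.37  0.07] T=0.177 gap 13.8
```

```bash
python3 -m handwheel '[[0,0,0,0.05,0],[0,0,0,0.1,0],[0,0,0,0.15,0],[0,0,0,0.2,0]]' 40|grep -E 'grip'; python3 m.py; python3 mv.py|head -1;python3 m.py
python3 -m handwheel '[[0,0,0,0.05,0],[0,0,0,0.1,0],[0,0,0,0.15,0],[0,0,0,0.2,0]]' 40|grep -E 'grip'; python3 m.py; python3 mv.py|head -1;python3 m.py
```

```text
grip_force: 38.9
j6 -0.223 F [-8.4  5.5  7.5] M [0.92 1.38 0.22] Mg [-0.18 -0.31  0.22] T=0.252 gap 13.7
rack shift px [-1.71  1.12] mm along x 5.75 r 0.97
j6 -0.221 F [-8.3  6.2  6.8] M [0.83 1.36 0.12] Mg [-0.41 -0.29  0.12] T=0.264 gap 13.4
grip_force: 40.2
j6 -0.023 F [-6.5  5.1  4.6] M [1.29 1.08 0.34] Mg [ 0.27 -0.21  0.34] T=0.167 gap 13.2
rack shift px [-1.44  1.89] mm along x 7.00 r 0.95
j6 -0.021 F [-8.8  5.8  6.1] M [1.29 1.22 0.33] Mg [ 0.13 -0.54  0.33] T=0.194 gap 13.2
```

```bash
cat > ma.py <<'E'
from h import *
from workcell import sensors,imaging
import mv
T=[]
for i in range(5):
    s=sensors.get_state();M=s["ft_torque"];F=s["wrist_force"]
    T.append((M-np.cross([0,0,-.2],F))@AX);imaging.read_camera("top")
print("j6 %.3f T=%.3f +-%.3f"%(s["joint_pos"][5],np.mean(T),np.std(T)/5**.5),F.round(1),M.round(2),"t",s["clock"])
E
python3 ma.py
python3 -m handwheel '[[0,0,0,0.05,0],[0,0,0,0.1,0],[0,0,0,0.15,0],[0,0,0,0.2,0]]' 40|grep -E 'grip'; python3 ma.py
python3 -m handwheel '[[0,0,0,0.05,0],[0,0,0,0.1,0],[0,0,0,0.15,0],[0,0,0,0.2,0]]' 40|grep -E 'grip'; python3 ma.py
```

```text
rack shift px [-1.38  1.86] mm along x 6.81 r 0.93
bench shift px [0.02 0.01] mm along x -0.02 r 0.89
j6 -0.025 T=0.038 +-0.017 [-7.6  5.5  5.3] [1.35 1.26 0.11] t 11.65
grip_force: 54.9
rack shift px [-1.44  1.9 ] mm along x 7.01 r 0.95
bench shift px [0.02 0.01] mm along x -0.01 r 0.89
j6 0.175 T=0.045 +-0.024 [-6.7  4.8  2.1] [1.52 0.85 0.31] t 12.35
grip_force: 73.3
rack shift px [-1.67  1.97] mm along x 7.62 r 0.93
bench shift px [ 0.07 -0.03] mm along x -0.19 r 0.92
j6 0.374 T=0.092 +-0.022 [-4.4  4.4  0.1] [1.73 0.44 0.48] t 13.05
```

```bash

python3 -m handwheel '[[0,0,0,0.05,0],[0,0,0,0.1,0]]' 40|grep -E 'grip'; python3 m.py
python3 -m handwheel '[[0,0,0,0.05,0],[0,0,0,0.1,0]]' 40|grep -E 'grip'; python3 m.py; python3 mv.py
python3 -m handwheel '[[0,0,0,0.05,0],[0,0,0,0.1,0]]' 40|grep -E 'grip'; python3 m.py
python3 -m handwheel '[[0,0,0,0.05,0],[0,0,0,0.1,0]]' 40|grep -E 'grip'; python3 m.py; python3 mv.py
```

```text
grip_force: 80.7
j6 0.476 F [-5.   5.5  2.6] M [1.83 0.83 0.63] Mg [ 0.73 -0.18  0.63] T=0.219 gap 13.0
grip_force: 89.4
j6 0.576 F [-5.9  6.1  3.2] M [2.18 0.69 0.88] Mg [ 0.97 -0.48  0.88] T=0.318 gap 13.6
rack shift px [-1.92  2.04] mm along x 8.24 r 0.96
bench shift px [ 0.02 -0.01] mm along x -0.06 r 0.91
grip_force: 98.7
j6 0.675 F [-4.1  4.9  0.2] M [2.09 0.43 0.82] Mg [ 1.1  -0.38  0.82] T=0.208 gap 12.9
grip_force: 104.1
j6 0.775 F [-3.5  2.1 -0.6] M [1.68 0.27 0.83] Mg [ 1.26 -0.44  0.83] T=0.139 gap 13.1
rack shift px [-2.11  1.99] mm along x 8.49 r 0.96
bench shift px [ 0.04 -0.01] mm along x -0.08 r 0.92
```

```bash

python3 -m handwheel '[[0,0,0,0.05,0],[0,0,0,0.1,0]]' 40|grep -E 'grip'; python3 m.py
python3 -m handwheel '[[0,0,0,0.05,0],[0,0,0,0.1,0]]' 40|grep -E 'grip'; python3 m.py; python3 mv.py|head -1
python3 -m handwheel '[[0,0,0,0.05,0],[0,0,0,0.1,0]]' 40|grep -E 'grip'; python3 m.py
python3 -m handwheel '[[0,0,0,0.05,0],[0,0,0,0.1,0]]' 40|grep -E 'grip'; python3 m.py; python3 mv.py|head -1
python3 - <<'E'
from h import *
from workcell import imaging
s=imaging.read_camera("scene");cv2.imwrite("pics/s6.png",cv2.resize(s["color"][170:270,180:310],(780,600),interpolation=2))
E
```

```text
grip_force: 111.5
j6 0.875 F [-5.6  3.6  1.3] M [2.29 0.46 1.02] Mg [ 1.58 -0.65  1.02] T=0.150 gap 13.3
grip_force: 114.9
j6 0.975 F [-5.3  7.4  4.1] M [2.72 0.45 0.98] Mg [ 1.24 -0.62  0.98] T=0.274 gap 13.2
rack shift px [-2.28  2.8 ] mm along x 10.65 r 0.83
grip_force: 117.8
j6 1.075 F [-5.1  9.3  6.9] M [3.21 0.44 0.95] Mg [ 1.35 -0.58  0.95] T=0.201 gap 13.7
grip_force: 120.4
j6 1.175 F [-5.8 11.3  6.9] M [3.33 0.38 0.91] Mg [ 1.07 -0.78  0.91] T=0.272 gap 13.6
rack shift px [-2.42  2.84] mm along x 10.99 r 0.86
```

View pics/s6.png

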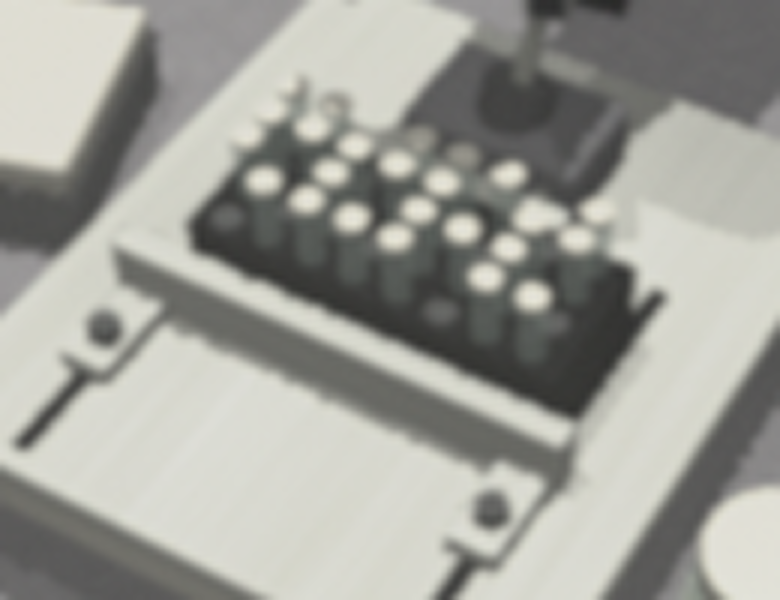

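The crop shows the rack upright, its front face close behind the stop bar, whose top edge runs (120,245)-(575,435). I'll use depth to compare the rack's front face with the stop.

```bash
cat > gap.py <<'E'
from h import *
from workcell import imaging
from workcell import imaging
def fr(ds):
    L=np.mean([(cloud(d)-C)@S for d in ds],0);c=ds[0]["color"].max(-1)
    f=(L[...,2]>.116)&(L[...,2]<.127)&(abs(L[...,1])<.08)&(L[...,0]>.02)&(L[...,0]<.065)&(c<60)
    t=(abs(L[...,2]-.112)<.005)&(abs(L[...,1])<.09)&(L[...,0]>.04)&(L[...,0]<.08)&(c>120)
    v=(L[...,2]>.086)&(L[...,2]<.108)&(abs(L[...,1])<.07)&(L[...,0]>.05)&(L[...,0]<.08)
    print("rack front n %d pct"%f.sum(),(np.percentile(L[f][:,0],[25,50,75])*1000).round(1),"stop top",(np.percentile(L[t][:,0],[3,50,97])*1000).round(1),"stop front",(np.median(L[v][:,0])*1000).round(1))
fr([dict(np.load("pics/scene0.npz"))]);fr([imaging.read_camera("scene") for i in range(4)])
E
python3 gap.py; python3 ma.py
python3 -m handwheel '[[0,0,0,0.05,0],[0,0,0,0.1,0]]' 40|grep -E 'grip'; python3 m.py
python3 -m handwheel '[[0,0,0,0.05,0],[0,0,0,0.1,0]]' 40|grep -E 'grip'; python3 m.py; python3 gap.py;python3 mv.py
```

```text
rack front n 160 pct [41.4 42.  42.7] stop top [52.8 60.8 67. ] stop front 66.1
rack front n 137 pct [51.4 52.1 52.7] stop top [52.1 61.  67. ] stop front 66.1
rack shift px [-2.43  2.9 ] mm along x 11.14 r 0.79
bench shift px [0.03 0.02] mm along x -0.02 r 0.93
j6 1.173 T=0.120 +-0.025 [-6.9 10.5  6.2] [3.12 0.45 0.74] t 15.4
grip_force: 122.9
j6 1.275 F [-9.7  9.6 11.3] M [2.62 0.78 0.55] Mg [ 0.69 -1.17  0.55] T=0.089 gap 13.1
grip_force: 125.2
j6 1.375 F [-5.8 10.8  8.1] M [3.32 0.13 0.9 ] Mg [ 1.15 -1.02  0.9 ] T=0.210 gap 13.2
rack front n 160 pct [41.4 42.  42.7] stop top [52.8 60.8 67. ] stop front 66.1
rack front n 131 pct [51.3 52.1 52.8] stop top [52.  60.9 66.8] stop front 65.9
rack shift px [-2.49  2.88] mm along x 11.22 r 0.85
bench shift px [0.04 0.01] mm along x -0.05 r 0.90
```

The rack's front face has reached 52 mm and stopped at the stop's back face (about 52 mm), so contact is just made. I'll let go and re-grip to relieve the side forces and read the torque zero, then tighten with clean readings.

```bash

python3 -m handwheel '[[0,0,0,0,0.4],[0,0,0,0,0.4],[0,0,0,0,0.4],[0,0,0,0,0.4]]' 40|grep -E 'grip|gap|wrist'; python3 m.py;python3 ma.py
python3 -m handwheel '[[0,0,0,0,0],[0,0,0,0,0],[0,0,0,0,0],[0,0,0,0,0]]' 40|grep -E 'grip|gap|wrist'; python3 m.py;python3 ma.py
python3 -m handwheel '[[0,0,0,0.05,0],[0,0,0,0.1,0]]' 40|grep -E 'grip'; python3 m.py
python3 -m handwheel '[[0,0,0,0.05,0],[0,0,0,0.1,0]]' 40|grep -E 'grip'; python3 m.py; python3 gap.py|tail -1;python3 ma.py
```

```text
wrist_force: [-0.8, -0.0, 0.2]
finger_gap: 0.0343
grip_force: 0.0
j6 1.375 F [-0.8 -0.   0.2] M [ 0.03  0.06 -0.02] Mg [ 0.03 -0.09 -0.02] T=-0.040 gap 34.3
rack shift px [-2.55  2.92] mm along x 11.44 r 0.88
bench shift px [-0.    0.04] mm along x 0.10 r 0.91
j6 1.375 T=0.028 +-0.022 [ 0.1 -0.2  0.2] [-0.    0.04 -0.  ] t 16.75
wrist_force: [-5.6, -0.4, 5.1]
finger_gap: 0.0164
grip_force: 36.0
j6 1.375 F [-5.6 -0.4  5.1] M [-0.1   0.75  0.18] Mg [-0.02 -0.36  0.18] T=0.141 gap 16.4
rack shift px [-2.51  2.91] mm along x 11.32 r 0.87
bench shift px [0.09 0.03] mm along x -0.10 r 0.91
j6 1.375 T=0.132 +-0.035 [-5.   0.6  4.7] [-0.09  0.76  0.19] t 17.45
grip_force: 39.2
j6 1.476 F [-5.6 -0.8  4.5] M [0.09 0.84 0.52] Mg [ 0.25 -0.28  0.52] T=0.335 gap 17.0
grip_force: 42.6
j6 1.576 F [-8.5 -2.   7.3] M [-0.26  1.21  0.52] Mg [ 0.14 -0.49  0.52] T=0.360 gap 16.5
rack front n 133 pct [51.4 52.1 52.9] stop top [52.1 60.9 67.2] stop front 66.1
rack shift px [-2.49  2.93] mm along x 11.33 r 0.87
bench shift px [0.08 0.05] mm along x -0.03 r 0.90
j6 1.574 T=0.231 +-0.027 [-7.1 -1.5  6.6] [-0.31  1.12  0.38] t 18.35
```

```bash

python3 -m handwheel '[[0,0,0,0.05,0],[0,0,0,0.1,0]]' 40|grep -E 'grip'; python3 m.py
python3 -m handwheel '[[0,0,0,0.05,0],[0,0,0,0.1,0]]' 40|grep -E 'grip'; python3 m.py; python3 ma.py
```

```text
grip_force: 43.2
j6 1.676 F [-7.7 -2.   7.9] M [-0.11  1.1   0.54] Mg [ 0.28 -0.44  0.54] T=0.320 gap 16.8
grip_force: 43.7
j6 1.776 F [-7.4 -0.3  6. ] M [0.18 0.97 0.61] Mg [ 0.23 -0.52  0.61] T=0.397 gap 17.0
rack shift px [-2.5  2.9] mm along x 11.29 r 0.88
bench shift px [0.01 0.09] mm along x 0.18 r 0.91
j6 1.774 T=0.305 +-0.004 [-6.5 -1.   6.4] [0.08 1.02 0.5 ] t 19.05
```

Torque while turning is about 0.38 N m, roughly 0.15 above free, and it's rising steadily with the rack still. That is well clamped. Letting go and rising.

```bash

python3 -m handwheel '[[0,0,0,0,0.4],[0,0,0,0,0.4],[0,0,0,0,0.4],[0,0,0,0,0.4]]' 40|grep -E 'grip|gap|wrist'
python3 -m handwheel '[[0,0,-15,0,0.4],[0,0,-40,0,0.4],[0,0,-70,0,0.4],[0,0,-100,0,0.4],[0,0,-130,0,0.4],[0,0,-150,0,0.4],[0,0,-150,0,0.4]]' 40
python3 gap.py|tail -1; python3 mv.py
python3 - <<'E'
from h import *
from workcell import imaging
w=imaging.read_camera("wrist");s=imaging.read_camera("scene")
cv2.imwrite("pics/f.png",np.hstack([cv2.resize(s["color"],(400,300)),cv2.resize(w["color"],(400,300))]))
for d in(w,s):
    P=cloud(d);G=np.array([.487,-.0367,.1685])
    m=(np.linalg.norm(P-G,axis=-1)<.042)&((P-FOOT)@AX>.052)&(d["color"].max(-1)<90)&(d["z_map"]>.02)
    q=P[m]
    if len(q)<10: continue
    b=np.linalg.svd(q-q.mean(0))[2][0]
    e1=S@[0,1,0];e2=np.cross(AX,e1);print(len(q),b,"handle angle cw mod pi",(-np.arctan2(b@e2,b@e1))%np.pi)
b=np.array([.863,-.234,.449]);print("start",(-np.arctan2(b@e2,b@e1))%np.pi)
E
```

```text
wrist_force: [0.1, 0.1, -0.2]
finger_gap: 0.0339
grip_force: 0.0
clock: 20.2
tcp_pos: [0.489, -0.0382, 0.2773]
orientation: [0.002, 0.846, 0.533, 0.002]
wrist_force: [-0.9, 0.1, -0.0]
finger_gap: 0.0344
grip_force: 0.0
rack front n 141 pct [51.3 52.  52.7] stop top [52.3 60.9 67.1] stop front 66.0
rack shift px [-2.52  3.  ] mm along x 11.54 r 0.81
bench shift px [0.06 0.02] mm along x -0.08 r 0.90
1365 [-0.34431134 -0.93631918 -0.06896443] handle angle cw mod pi 0.19129041523658286
134 [0.32008869 0.94574812 0.05571107] handle angle cw mod pi 0.16210783709445098
start 1.6529840958893178
```

View pics/f.png

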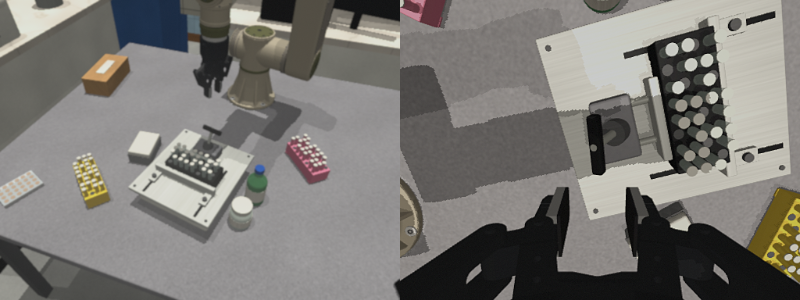

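The final views show the fingers clear above and the handle free at (597,145). The rack is upright against the stop, and the bystanders are where they were. The bar has turned 4.8 rad, which agrees with the wrist. Handing in.

```bash
python3 -c "
from workcell import workorder;print(workorder.hand_in())"
```

```text
the job is handed in; nothing more can be done
None
```

The rack is clamped upright against its stop, with the handle turned about 4.8 rad clockwise to roughly 0.15 N m above free turning, then let go; the other things look undisturbed and the job is handed in.

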